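# Sweep the contact plate clean and fit its guard bar

### The arm

A 6-joint arm with a two-finger parallel gripper is mounted at the origin on the work surface. World frame = base frame: x ahead of the robot, y to its left, z up, the work surface at z = 0. Lengths are in m, angles in rad, forces in N, time in s.
With the tool pointing down it reaches from about 0.3 to 0.875 m from the base axis. Payload 6.4 kg.
Tool frame: the origin (TCP) lies midway between the tips of the shut fingers; the grasp point (between the pads) lies 19 mm behind it; z points along the fingers, y is the line along which they close (so a half turn about z gives the same grasp; the last joint's range is limited). The gripper opens to 85 mm and grips with 20 to 120 N. Pads are 22 mm wide; open, the fingers measure 114 mm over their backs; the gripper's body (76 mm by 85 mm) begins 54 mm behind the grasp point. The pads swing forward as they close: fully open they stand 13 mm farther back than shut.
Start: joints at [-1.519, 0.181, 1.607, -0, 1.354, -0.206], TCP at [0.147, -0.556, 0.231] pointing down, gripper open.
Joint ranges: [-2.99, 2.99], [-0.89, 2.07], [0.3, 2.58], [-1.14, 4.28], [0, 2.63], [-3.12, 3.12]. Speed limits (rad/s): [2.57, 2.57, 3.01, 3.14, 3.14, 3.14].

### API

Orientations are given as a unit quaternion [w, x, y, z].
In Python, from bench import get_obs, camera, hand_in gives the robot as it stands.
- The arm moves only by the tool carry_out, never from a script. Its argument "plan" is a list that holds one entry, the list of rows, each a list of 7 numbers: the shift along the world's x, y, z in m, then the turn, a rotation vector about the world's x, y, z in rad, then the opening, from 0 (shut) to 1 (fully open). In form: [[[x, y, z, rx, ry, rz, hand], ...]]. A call has exactly 5 rows; each row is the pose to reach, as a shift and turn from the pose commanded when the call began; what a row does not reach only later rows make up. A row lasts 1/12 s, in which the tool goes at most 41.7 mm and 7.16 degrees, less where a joint would pass 70% of its speed; a pose out of reach is approached as far as the arm can. A call with a gripper value outside its range is refused whole. The fingers move at their own pace and stop on an object; the grip force is fixed at half the most. Time passes only in rows, so rows that repeat a pose let the fingers close, or fill a call up. It gives the time, the measured TCP pose, the force, the opening and the grip force at its end, in the units of the state.
- get_obs(): the state, without advancing time (a new reading comes with each control period).
- camera(name): name is "scene" or "side" or "wrist"; returns a dict with "pixels" (384x512x3 uint8, red, green, blue), "z_map" (384x512 float32, m along the optical axis (not along the pixel's ray), 0 where there is no reading), "camera_matrix" (3x3 intrinsics, pixels), "cam_to_world" (4x4, takes a point from camera to world coordinates). Camera axes: x right, y up, looking along -z (the intrinsics and any distortion apply to the point x, -y, -z); pixel columns grow to the right and rows downward; lengths in m; the calibration is good to about 2 mm. The wrist camera is an equidistant fisheye: a pixel r from the principal point sees the ray r / f radians off the axis. A picture is of the moment at which its call begins.
- hand_in(): hands the job in; it is judged then, once.
The state is a dict: "time_s": time; "q": joint angles; "dq": joint speeds; "joint_efforts": joint torques, N m; "eef_pos": TCP position; "eef_rot": TCP orientation; "wrist_force": force on the tool from outside, world axes, zero at the start; "torque": the same for the moment, N m; "opening": opening from 0.0 (shut) to 1.0 (fully open); "grasp_force": force on a finger pad.
Only numpy, scipy, OpenCV 4.12 (cv2) and the standard library are available. Lean on these libraries where they do the work, as an engineer would, in place of code of your own. Each camera call takes 0.05 s, during which the arm holds its last target. There are 200 camera calls.

### The job

Brass offcuts on the black contact plate of the test jig would short its contacts: sweep all four along the plate into the white catch tray at its end with the orange scraper, not touching the offcuts with the robot or the bar, and then stand the scraper back on its green mat. Then lay the guard bar with the red grip across the plate, centred and flat in the slots of the two blue supports, letting go of it only once it rests there. Leave the glue stick, breadboard and stapler where they are.

Things in the scene. Friction and masses are not known exactly. Their poses are not given: they have to be found in the camera images.
- jig: Test jig, fixed. Origin: centre of its underside, on the desk. Black plate with flush dark grey contact strips, 220 mm long (jig y -110 to +110), top 24 mm above the desk, between two aluminium rims along y (x = +-60 to +-70, clear width 120 mm) that stand 10 mm above the plate. Plate open at both ends; white catch tray at the -y end; blue supports outside the rims.
- plate_top (a point): Centre of the black plate's top face, 24 mm above the desk; axes as the jig.
- tray_floor (a point): Centre of the floor of the white catch tray, 3 mm above the desk; axes as the jig. The tray joins the plate's -y end: inside it spans jig x +-65, y -110 to -205; its walls are 5 mm thick and reach 30 mm above the desk.
- saddle (a point): Where the middle of the guard bar's underside belongs, the bar along x; axes as the jig. It is midway between the supports' slots, 46 mm above the desk (slot floors). Blue supports centred at x = +-80, y = 0, each 20 (x) x 52 (y) mm, top 64 mm above the desk, each with an open-topped slot along x, 28 mm wide (y +-14) and 18 mm deep.
- chip0: Brass offcut, a block 16 (x) x 12 (y) x 8 (z) mm, 13 g, lying loose on the jig's black plate. Origin: centre of its underside.
- chip1: Brass offcut, a block 16 (x) x 12 (y) x 8 (z) mm, 13 g, lying loose on the jig's black plate. Origin: centre of its underside.
- chip2: Brass offcut, a block 16 (x) x 12 (y) x 8 (z) mm, 13 g, lying loose on the jig's black plate. Origin: centre of its underside.
- chip3: Brass offcut, a block 16 (x) x 12 (y) x 8 (z) mm, 13 g, lying loose on the jig's black plate. Origin: centre of its underside.
- scraper: Orange scraper block with a black rubber lip, standing on its mat, 0.12 kg. Origin: centre of the lip's underside. Block 108 (x) x 40 (y) mm up to z = 30 mm (the lowest 10 mm, the lip, is only 34 mm thick); on it an upright handle 64 (x) x 18 (y) mm from z = 30 to 71 mm. Symmetric: either long face (+y or -y) sweeps.
- mat: Green mat, fixed on the desk, 150 (x) x 90 (y) x 3 mm, the scraper's parking place. Origin: centre of its underside.
- bar: Guard bar lying on the desk, flat aluminium bar 200 (x) x 20 (y) x 10 (z) mm with a red grip in its middle, 40 (x) x 16 (y) mm from z = 10 to 40 mm; 0.15 kg. Origin: centre of its underside.
- glue_stick: Bystander: yellow glue stick, upright, 27 mm across, 78 mm tall. Origin: centre of its underside.
- breadboard: Bystander: white breadboard with small green, red and blue modules, 55 (x) x 85 (y) x 14 mm. Origin: centre of its underside.
- stapler: Bystander: blue stapler, 100 (x) x 34 (y) x 53 mm. Origin: centre of its underside.
Not all that is in view belongs to the job. Of the things that look like the scraper, take the one that is farthest from the robot's base at the start.

How it is judged:
On the way, in this order (a step that is already met when the one before it is completed fails the run):
1. all four offcuts are in the catch tray (x of chip0 in the frame of jig between -0.068 and 0.068 m and y of chip0 in the frame of jig between -0.208 and -0.104 m and z of each of chip0, chip1, chip2, chip3 in the frame of jig below 0.022 m and x of chip1 in the frame of jig between -0.068 and 0.068 m and y of chip1 in the frame of jig between -0.208 and -0.104 m and x of chip2 in the frame of jig between -0.068 and 0.068 m and y of chip2 in the frame of jig between -0.208 and -0.104 m and x of chip3 in the frame of jig between -0.068 and 0.068 m and y of chip3 in the frame of jig between -0.208 and -0.104 m), for 0.2 s.
2. the scraper stands on its mat, let go (x of scraper in the frame of mat between -0.05 and 0.05 m and y of scraper in the frame of mat between -0.035 and 0.035 m and z of scraper in the frame of mat between -0.002 and 0.008 m and angle between scraper's own z axis and vertical below 0.15 rad and contact force between the fingers and scraper below 0.2 N), for 0.2 s.
3. the bar rests in both slots while still held (lowered, not dropped) (x of bar in the frame of saddle between -0.015 and 0.015 m and y of bar in the frame of saddle between -0.007 and 0.007 m and z of bar in the frame of saddle between -0.003 and 0.004 m and angle between the x axis of bar and the x axis of jig, either way round below 0.08 rad and angle between bar's own z axis and vertical below 0.06 rad and contact force between the fingers and bar above 1 N), for 0.05 s.
At the end, for the whole second after the job is handed in: All four offcuts lie in the catch tray; the scraper stands upright on its mat (its centre within 50 mm along and 35 mm across the mat's middle); the bar lies flat in both slots, centred across the plate within 15 mm; all at rest (all of step 1 and x of scraper in the frame of mat between -0.05 and 0.05 m and y of scraper in the frame of mat between -0.035 and 0.035 m and z of scraper in the frame of mat between -0.002 and 0.008 m and angle between scraper's own z axis and vertical below 0.15 rad and x of bar in the frame of saddle between -0.015 and 0.015 m and y of bar in the frame of saddle between -0.007 and 0.007 m and z of bar in the frame of saddle between -0.003 and 0.004 m and angle between the x axis of bar and the x axis of jig, either way round below 0.08 rad and angle between bar's own z axis and vertical below 0.06 rad and linear speed of each of scraper, bar, chip0, chip1, chip2, chip3 below 0.02 m/s); the robot touches nothing.
It fails at once if the gripper, the arm or the bar touches an offcut (contact force between any of the fingers, the arm, bar and chip0 above 0.3 N or contact force between any of the fingers, the arm, bar and chip1 above 0.3 N or contact force between any of the fingers, the arm, bar and chip2 above 0.3 N or contact force between any of the fingers, the arm, bar and chip3 above 0.3 N).
It fails at once if a bystander (glue stick, breadboard, stapler) is moved by more than 30 mm or tipped over (distance of any of glue_stick, breadboard, stapler from where it was at the start of the episode above 0.03 m or angle between any of glue_stick, breadboard, stapler's own z axis and vertical above 0.5 rad).
It also fails if it takes over 64 s, if anything falls off the work surface, if the arm or the gripper's body presses on something with over 40 N, if the wrist force passes 120 N, or if a joint passes its speed limit or range.

## Working session

There is one attempt and no reset: what is moved stays moved. The work goes in short steps, Python scripts to look and compute and a tool call to move; the robot and the scene stay as the last step left them, time stands still between calls to the robot, and variables do not carry over. Pictures are saved under pics/ and viewed, at most 10 in all, crops included, and the job is handed in when it is done.

Besides the shell and the picture viewer there is one more tool, called after "Call:" by a JSON object that holds its "api" and its "payload". carry_out: Moves the arm, as the interface text tells. Its arguments: {"type":"object","properties":{"plan":{"type":"array","items":{"type":"array","items":{"type":"array","items":{"type":"number"}}}}},"required":["plan"]}

```bash
mkdir -p pics; cat > h.py <<'E'
import numpy as np, cv2
from bench import get_obs, camera
def pts(c):
    z=c["z_map"].astype(float);K=c["camera_matrix"];T=c["cam_to_world"]
    v,u=np.mgrid[:z.shape[0],:z.shape[1]]
    x=(u-K[0,2])/K[0,0]*z;y=(v-K[1,2])/K[1,1]*z
    P=np.stack([x,-y,-z],-1)@T[:3,:3].T+T[:3,3]
    P[z<=0]=np.nan
    return P
E
python3 - <<'E'
from h import *
a=camera("scene");b=camera("side")
np.savez("s0.npz",**{k+n:v for n,c in (("a",a),("b",b)) for k,v in c.items()})
for n,c in (("scene",a),("side",b)):
    cv2.imwrite(f"pics/{n}0.png",cv2.resize(c["pixels"][...,::-1],(800,600),interpolation=cv2.INTER_CUBIC))
    print(n,c["camera_matrix"].round(1).tolist(),c["cam_to_world"].round(3).tolist())
    P=pts(c);print(np.isfinite(P[...,0]).mean())
print(get_obs())
E
```

```text
scene [[359.7, 0.0, 258.7], [0.0, 359.7, 188.9], [0.0, 0.0, 1.0]] [[0.579, -0.401, 0.71, 1.145], [0.815, 0.311, -0.489, -0.387], [-0.024, 0.862, 0.507, 0.547], [0.0, 0.0, 0.0, 1.0]]
0.99542236328125
side [[367.5, 0.0, 257.8], [0.0, 367.5, 193.0], [0.0, 0.0, 1.0]] [[0.994, 0.048, -0.103, 0.39], [-0.112, 0.547, -0.83, -0.749], [0.017, 0.836, 0.549, 0.629], [0.0, 0.0, 0.0, 1.0]]
0.9961954752604166
{'time_s': 0.1, 'q': array([-1.51927092e+00,  1.81442018e-01,  1.60791641e+00, -9.60447883e-06,
        1.35380749e+00, -2.06284118e-01]), 'dq': array([-0.00025774, -0.00047008, -0.00139367, -0.00110484,  0.00022128,
        0.00059536]), 'joint_efforts': array([ 4.56928565e-04, -4.45877516e+01, -3.52238166e+01, -3.79217081e-04,
        4.13528745e-03, -9.45849798e-07]), 'eef_pos': array([ 0.14660019, -0.55547908,  0.23048409]), 'eef_rot': array([-7.84641214e-04,  9.91702839e-01,  1.28549056e-01,  5.61336175e-05]), 'wrist_force': array([0.39845046, 0.63779747, 0.36121374]), 'torque': array([-0.06833878,  0.01065991, -0.04924026]), 'grasp_force': 0.0, 'opening': 1.004275759858368}
```

View pics/scene0.png

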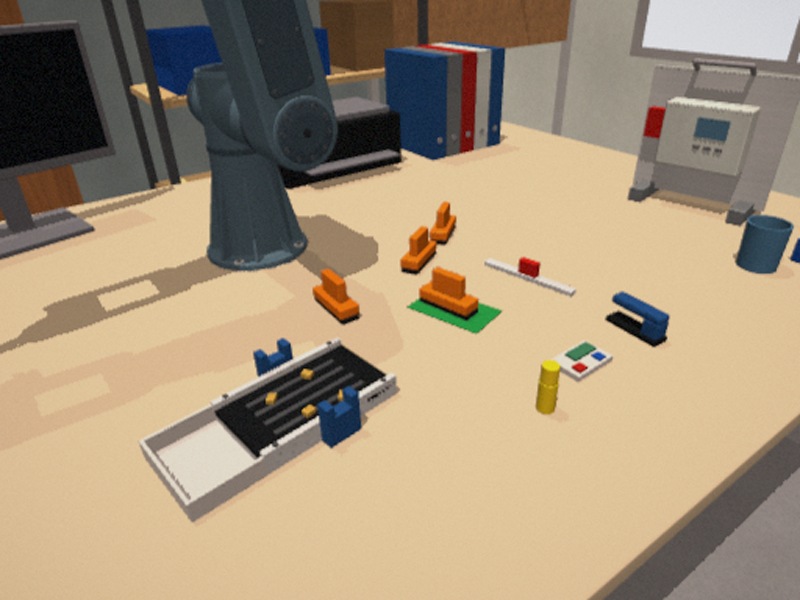

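View pics/side0.png

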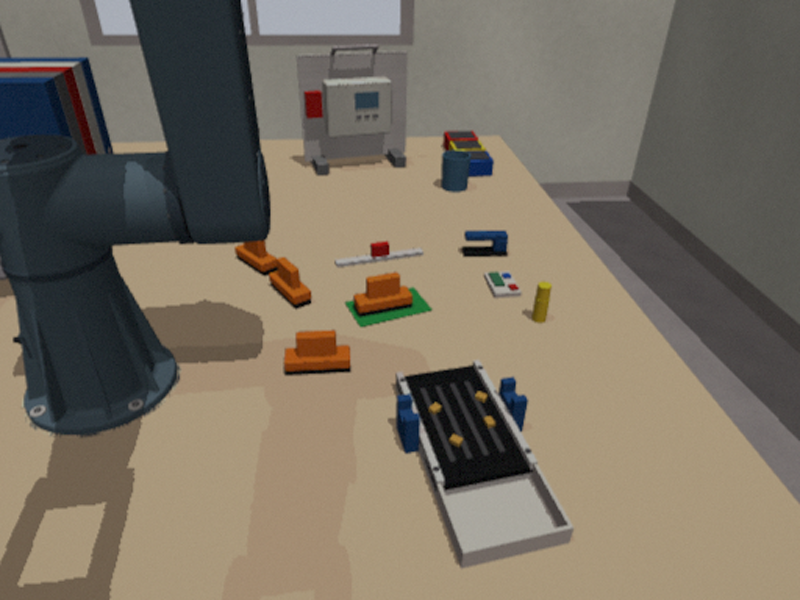

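The scene view shows the jig at about (270,430), with chips at (305,374), (271,398), (308,410) and (340,395). The scraper on the green mat is at (448,292) with three look-alikes nearby, and the bar's red grip is at (530,268). The side view agrees, with the mat scraper at (383,295), the bar at (380,250) and the chips at (435,407), (481,396), (489,421) and (456,440).

```bash
cat > m.py <<'E'
from h import *
def cloud(cs):
    P=[];C=[]
    for c in cs:
        p=pts(c).reshape(-1,3);k=np.isfinite(p[:,0]);P.append(p[k]);C.append(cv2.cvtColor(c["pixels"],cv2.COLOR_RGB2HSV).reshape(-1,3)[k])
    return np.vstack(P),np.vstack(C).astype(int)
def clusters(P,cell=.006,mn=15):
    o=P[:,:2].min(0)-.02;ij=((P[:,:2]-o)/cell).astype(int)
    g=np.zeros(ij.max(0)+3,np.uint8);g[ij[:,0],ij[:,1]]=1
    n,l=cv2.connectedComponents(cv2.dilate(g,np.ones((3,3))))
    lab=l[ij[:,0],ij[:,1]]
    return [P[lab==i] for i in range(1,n) if (lab==i).sum()>=mn]
def rect(P):
    (c,s,a)=cv2.minAreaRect((P[:,:2]*1000).astype(np.float32))
    if s[0]<s[1]: s=s[::-1];a+=90
    return np.array(c).round(1),np.array(s).round(1),round((a+90)%180-90,1)
def hue(P,C,lo,hi,s=120,v=50): return (C[:,0]>=lo)&(C[:,0]<=hi)&(C[:,1]>s)&(C[:,2]>v)&(np.abs(P[:,1])<1)&(P[:,0]<1)&(P[:,0]>.1)
E
python3 - <<'E'
from m import *
d=np.load("s0.npz")
cams=[{k[:-1]:d[k] for k in d.files if k.endswith(n)} for n in "ab"]
for n,sel in (("scene",cams[:1]),("side",cams[1:]),("both",cams)):
    P,C=cloud(sel);near=(P[:,0]>.1)&(P[:,0]<.9)&(abs(P[:,1])<.7)
    print("==",n,"desk z",np.median(P[near&(P[:,2]<.015)][:,2]).round(4))
    def show(t,m,mn=15):
        for q in clusters(P[m],mn=mn): print(t,len(q),*rect(q),"med",np.median(q,0).round(4),"z",np.percentile(q[:,2],[2,98]).round(3))
    o=hue(P,C,5,18,170)&(P[:,2]<.1)
    show("orange",o); show("handle",o&(P[:,2]>.04)); show("handletop",o&(P[:,2]>.066),8)
    show("green",hue(P,C,45,75,100)&(P[:,2]<.012))
    show("red",hue(P,C,0,4,150)|hue(P,C,174,180,150))
    show("yellow",hue(P,C,19,35,120))
    show("bluetop",hue(P,C,100,125,100)&(P[:,2]>.06)&(P[:,2]<.07),5)
    show("blue",hue(P,C,100,125,100)&(P[:,2]>.03)&(P[:,2]<.07))
    show("white",near&(C[:,1]<60)&(C[:,2]>110)&(P[:,2]<.05),30)
    show("dark",near&(C[:,2]<60)&(P[:,2]>.015)&(P[:,2]<.03),100)
E
```

```text
== scene desk z 0.0012
orange 255 [208.7 371.5] [104.8  37.3] -52.0 med [0.2254 0.353  0.0314] z [0.005 0.073]
orange 366 [286.7 245.7] [111.5  36.8] -59.7 med [0.2989 0.2292 0.0317] z [0.009 0.073]
orange 526 [345.6  12.9] [105.7  46.2] -0.0 med [0.3658 0.0026 0.032 ] z [0.01  0.073]
orange 673 [469.4 169. ] [108.1  37.2] 20.4 med [0.4785 0.1687 0.0348] z [0.012 0.075]
handle 90 [210.1 371.6] [62.1 17.5] -56.4 med [0.2201 0.3582 0.0606] z [0.04  0.074]
handle 134 [286.7 244.4] [64.6 17.7] -62.6 med [0.2952 0.237  0.0609] z [0.041 0.073]
handle 203 [344.6   9.5] [63.1 17.6] 0.6 med [0.3553 0.004  0.0624] z [0.041 0.073]
handle 276 [466.8 172.9] [66.2 19. ] 19.0 med [0.4727 0.1709 0.0611] z [0.041 0.076]
handletop 35 [209.9 370.9] [59.3 14.5] -51.2 med [0.2149 0.3668 0.0718] z [0.067 0.074]
handletop 48 [286.6 242. ] [58.6 17.4] -59.7 med [0.2908 0.2404 0.0716] z [0.067 0.074]
handletop 86 [344.  10.] [61.5 16.6] -1.5 med [0.3481 0.0077 0.0716] z [0.066 0.074]
handletop 108 [467.9 174. ] [62.1 16. ] 16.3 med [0.4706 0.1729 0.0731] z [0.066 0.076]
green 466 [477.9 180.6] [148.   88.2] 
[... 8044 characters left out ...]
.8] [127.5  63.5] 41.6 med [0.8079 0.857  0.0435] z [0.031 0.054]
white 52 [107.3  -3.9] [96.8 14.2] -89.5 med [ 0.1051 -0.0098  0.0022] z [-0.001  0.016]
white 597 [475.6 388.3] [209.8  53.7] 11.8 med [0.4818 0.3728 0.0095] z [0.    0.013]
white 8589 [ 573.4 -178.7] [366.3 221.9] -82.7 med [ 0.5795 -0.2975  0.0061] z [0.001 0.036]
white 580 [723.3 251.7] [113.6  65.5] 89.5 med [0.7253 0.2289 0.0106] z [0.    0.015]
white 30 [754.1 499.3] [109.2  53.1] -27.7 med [7.547e-01 5.041e-01 5.000e-04] z [-0.002  0.004]
white 498 [872.6 614.5] [171.   54.8] -89.9 med [ 0.8703  0.6287 -0.749 ] z [-0.755 -0.743]
dark 5836 [ 540.8 -155.3] [224.1 161. ] -83.1 med [ 0.5526 -0.1778  0.0248] z [0.02  0.027]
```

Call:
{"api": "carry_out", "payload": {"plan": [[[0.01,0.01,0.01,0,0,0,1],[0.035,0.035,0.02,0,0,0,1],[0.063,0.063,0.03,0,0,0,1],[0.091,0.091,0.035,0,0,0,1],[0.119,0.119,0.04,0,0,0,1]]]}}

```text
time_s: 0.52
eef_pos: [0.2668, -0.4352, 0.2722]
eef_rot: [0.0, 0.992, 0.128, 0.0]
wrist_force: [0.7, -0.3, -0.0]
opening: 1.001
grasp_force: 0.0
```

Call:
{"api": "carry_out", "payload": {"plan": [[[0.028,0.028,0.01,0,0,0,1],[0.056,0.056,0.02,0,0,0,1],[0.084,0.084,0.03,0,0,0,1],[0.112,0.112,0.035,0,0,0,1],[0.14,0.14,0.04,0,0,0,1]]]}}

```text
time_s: 0.93
eef_pos: [0.4069, -0.2947, 0.3126]
eef_rot: [0.0, 0.992, 0.129, 0.0]
wrist_force: [0.0, 0.2, -0.0]
opening: 0.996
grasp_force: 0.0
```

Call:
{"api": "carry_out", "payload": {"plan": [[[0.028,0.028,0.01,0,0,-0.02,1],[0.056,0.056,0.02,0,0,-0.05,1],[0.084,0.084,0.03,0,0,-0.08,1],[0.112,0.112,0.04,0,0,-0.1,1],[0.12,0.12,0.04,0,0,-0.1,1]]]}}

```text
time_s: 1.35
eef_pos: [0.5289, -0.1725, 0.354]
eef_rot: [0.0, 0.997, 0.081, 0.002]
wrist_force: [-0.5, -0.3, 0.8]
opening: 1.0
grasp_force: 0.0
```

```bash
cat >> h.py <<'E'
_p=pts
def pts(c,fish=False):
    if not fish: return _p(c)
    z=c["z_map"].astype(float);K=c["camera_matrix"];T=c["cam_to_world"]
    v,u=np.mgrid[:z.shape[0],:z.shape[1]]
    a=(u-K[0,2])/K[0,0];b=(v-K[1,2])/K[1,1];r=np.hypot(a,b)+1e-9
    s=np.tan(np.minimum(r,1.3))/r*z
    P=np.stack([a*s,-b*s,-z],-1)@T[:3,:3].T+T[:3,3]
    P[(z<=0)|(r>1.3)]=np.nan
    return P
E
sed -i 's/p=pts(c)/p=pts(c,fish)/; s/def cloud(cs)/def cloud(cs,fish=False)/' m.py
cat > w.py <<'E'
from m import *
import sys
c=camera("wrist");cv2.imwrite(f"pics/{sys.argv[1]}.png",c["pixels"][...,::-1])
P,C=cloud([c],True)
near=(P[:,0]>.1)&(P[:,0]<.9)&(abs(P[:,1])<.7)&(P[:,2]<.2)
P,C=P[near],C[near]
print(c["camera_matrix"].round(1).tolist(),c["cam_to_world"].round(3).tolist(),"desk z",np.median(P[(P[:,2]<.015)][:,2]).round(4))
def show(t,m,mn=15):
    if m.sum()<mn: return
    for q in clusters(P[m],cell=.004,mn=mn): print(t,len(q),*rect(q),"mean",q.mean(0).round(4),"z",np.percentile(q[:,2],[2,98]).round(3))
o=hue(P,C,5,18,170)
show("handletop",o&(P[:,2]>.064)); show("green",hue(P,C,45,75,100)&(P[:,2]<.012))
show("red",(hue(P,C,0,4,150)|hue(P,C,174,180,150))&(P[:,2]>.036));show("chip",hue(P,C,15,35,120)&(P[:,2]>.028)&(P[:,2]<.04))
show("bluetop",hue(P,C,100,125,100)&(P[:,2]>.06)&(P[:,2]<.07),8)
show("rim",(C[:,1]<60)&(C[:,2]>110)&(P[:,2]>.031)&(P[:,2]<.04),60)
show("bar",(C[:,1]<60)&(C[:,2]>110)&(P[:,2]>.006)&(P[:,2]<.014)&(P[:,1]>.25),60)
E
python3 w.py wrist1
```

```text
[[297.3, 0.0, 255.5], [0.0, 297.3, 192.0], [0.0, 0.0, 1.0]] [[0.161, 0.936, 0.311, 0.61], [-0.987, 0.153, 0.052, -0.159], [0.001, -0.316, 0.949, 0.497], [0.0, 0.0, 0.0, 1.0]] desk z 0.0003
handletop 92 [209.5 369.8] [57.9 17.9] -52.7 mean [0.2129 0.3639 0.0695] z [0.065 0.072]
handletop 172 [285.8 243.7] [63.5 18.5] -59.4 mean [0.2884 0.2405 0.0697] z [0.065 0.072]
handletop 317 [344.    8.9] [63.6 16.8] -0.9 mean [0.3465 0.0085 0.0699] z [0.065 0.072]
handletop 343 [467.4 174.8] [62.4 19. ] 14.2 mean [0.4684 0.1731 0.0721] z [0.064 0.075]
green 1302 [477.3 181.1] [149.7  90.5] 18.0 mean [0.4967 0.1705 0.003 ] z [0.001 0.005]
chip 189 [208.2 371.4] [106.2  36.2] -51.6 mean [0.2151 0.3615 0.0295] z [0.028 0.031]
chip 253 [286.  244.1] [106.9  36.2] -59.5 mean [0.2976 0.2318 0.0296] z [0.028 0.032]
chip 129 [320.9  -2.2] [63.9 18.8] -10.8 mean [ 0.3138 -0.0012  0.0299] z [0.028 0.034]
chip 490 [466.7 175.4] [108.1  39.1] 13.9 mean [0.4691 0.171  0.0329] z [0.031 0.035]
chip 75 [ 517.9 -134.8] [15.9 11.5] 38.0 mean [ 0.5182 -0.1347  0.0322] z [0.03  0.034]
chip 79 [ 537.4 -200.1] [16.3 
[... 243 characters left out ...]
5 [748.7 110. ] [17.2  3.4] -69.5 mean [0.7489 0.109  0.0341] z [0.029 0.039]
bluetop 103 [ 476.5 -185. ] [19.6 10.8] 9.2 mean [ 0.4767 -0.1849  0.0639] z [0.062 0.065]
bluetop 99 [ 471.5 -145.4] [19.7 10.9] 8.3 mean [ 0.4713 -0.1455  0.0637] z [0.062 0.065]
bluetop 104 [ 629.3 -123.6] [17.8 10.3] 8.4 mean [ 0.6293 -0.1236  0.0643] z [0.062 0.066]
bluetop 103 [ 634.2 -162.8] [19.2 10.9] 3.7 mean [ 0.6341 -0.1627  0.0645] z [0.063 0.066]
rim 1764 [ 559.4 -204.1] [319.3 141.5] -82.0 mean [ 0.5565 -0.167   0.0341] z [0.031 0.036]
bar 316 [475.1 372.9] [198.2  20.5] 10.8 mean [0.4561 0.368  0.0098] z [0.008 0.012]
bar 139 [719.4 266.3] [56.2 32.5] -0.2 mean [0.7214 0.2679 0.0105] z [0.009 0.012]
```

View pics/wrist1.png

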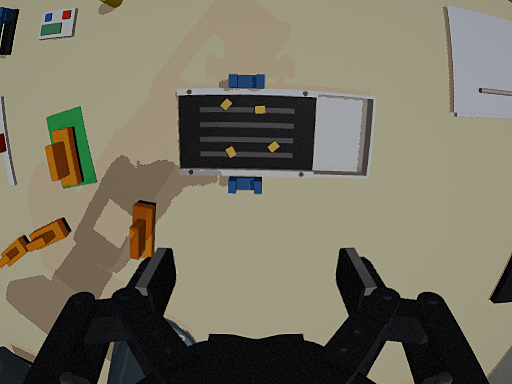

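The wrist view is sharp. It shows four chips on the plate at (226,104), (260,110), (231,152) and (273,147), the mat scraper at (65,155), and the other orange ones at (143,230) and lower left. Measurements from all three cameras agree to 2–3 mm, so I go to the scraper next.

Call:
{"api": "carry_out", "payload": {"plan": [[[-0.003,0.02,-0.01,0,0,0.02,1],[-0.01,0.057,-0.025,0,0,0.04,1],[-0.017,0.095,-0.04,0,0,0.06,1],[-0.024,0.133,-0.055,0,0,0.08,1],[-0.031,0.17,-0.07,0,0,0.082,1]]]}}

```text
time_s: 1.82
eef_pos: [0.4931, -0.0058, 0.2804]
eef_rot: [-0.0, 0.993, 0.12, -0.0]
wrist_force: [1.4, 0.1, -0.6]
opening: 1.002
grasp_force: 0.0
```

Call:
{"api": "carry_out", "payload": {"plan": [[[-0.007,0.037,-0.015,0,0,0,1],[-0.014,0.075,-0.03,0,0,0,1],[-0.021,0.113,-0.045,0,0,0,1],[-0.026,0.148,-0.065,0,0,0,1],[-0.031,0.177,-0.085,0,0,0,1]]]}}

```text
time_s: 2.23
eef_pos: [0.4625, 0.1717, 0.1959]
eef_rot: [-0.0, 0.993, 0.12, 0.0]
wrist_force: [0.7, -0.8, -1.2]
opening: 0.998
grasp_force: 0.0
```

Call:
{"api": "carry_out", "payload": {"plan": [[[0,0,-0.03,0,0,0,1],[0,0,-0.06,0,0,0,1],[0,0,-0.06,0,0,0,1],[0,0,-0.06,0,0,0,1],[0,0,-0.06,0,0,0,1]]]}}

```text
time_s: 2.65
eef_pos: [0.4644, 0.1695, 0.1377]
eef_rot: [0.0, 0.993, 0.119, 0.001]
wrist_force: [0.2, 1.0, 1.2]
opening: 1.0
grasp_force: 0.0
```

Call:
{"api": "carry_out", "payload": {"plan": [[[0.003,0.004,-0.03,0,0,0,1],[0.003,0.004,-0.06,0,0,0,1],[0.003,0.004,-0.085,0,0,0,1],[0.003,0.004,-0.098,0,0,0,1],[0.003,0.004,-0.098,0,0,0,1]]]}}

```text
time_s: 3.07
eef_pos: [0.4662, 0.1733, 0.0375]
eef_rot: [0.0, 0.993, 0.119, -0.001]
wrist_force: [-0.9, -0.9, 0.7]
opening: 1.0
grasp_force: 0.0
```

Call:
{"api": "carry_out", "payload": {"plan": [[[0,0,0,0,0,0,0],[0,0,0,0,0,0,0],[0,0,0,0,0,0,0],[0,0,0,0,0,0,0],[0,0,0,0,0,0,0]]]}}

```text
time_s: 3.48
eef_pos: [0.4675, 0.1741, 0.0395]
eef_rot: [-0.0, 0.993, 0.12, 0.001]
wrist_force: [-0.4, 0.2, 0.4]
opening: 0.299
grasp_force: 0.0
```

Call:
{"api": "carry_out", "payload": {"plan": [[[0,0,0,0,0,0,0],[0,0,0,0,0,0,0],[0,0,0,0,0,0,0],[0,0,0,0,0,0,0],[0,0,0,0,0,0,0]]]}}

```text
time_s: 3.9
eef_pos: [0.4668, 0.174, 0.0386]
eef_rot: [0.0, 0.993, 0.12, 0.0]
wrist_force: [-2.1, -0.0, 5.2]
opening: 0.202
grasp_force: 62.7
```

Call:
{"api": "carry_out", "payload": {"plan": [[[0,0,0.015,0,0,0,0],[0,0,0.04,0,0,0,0],[0,0,0.065,0,0,0,0],[0,0,0.085,0,0,0,0],[0,0,0.09,0,0,0,0]]]}}

```text
time_s: 4.32
eef_pos: [0.4685, 0.1743, 0.1312]
eef_rot: [0.0, 0.993, 0.12, 0.003]
wrist_force: [-0.2, 0.2, 0.1]
opening: 0.203
grasp_force: 61.7
```

Call:
{"api": "carry_out", "payload": {"plan": [[[0.004,-0.013,0,0,0,-0.02,0],[0.013,-0.043,0,0,0,-0.04,0],[0.023,-0.076,0,0,0,-0.06,0],[0.033,-0.109,0,0,0,-0.08,0],[0.043,-0.142,0,0,0,-0.1,0]]]}}

```text
time_s: 4.73
eef_pos: [0.509, 0.0308, 0.1269]
eef_rot: [-0.0, 0.998, 0.07, -0.001]
wrist_force: [1.0, 0.3, -0.6]
opening: 0.205
grasp_force: 61.7
```

Call:
{"api": "carry_out", "payload": {"plan": [[[0.01,-0.033,0,0,0,0,0],[0.019,-0.063,0,0,0,0,0],[0.026,-0.086,0,0,0,0,0],[0.031,-0.1,0,0,0,0,0],[0.031,-0.1,0,0,0,0,0]]]}}

```text
time_s: 5.15
eef_pos: [0.541, -0.0706, 0.1273]
eef_rot: [0.0, 0.998, 0.068, -0.0]
wrist_force: [-0.6, -0.9, -0.8]
opening: 0.203
grasp_force: 61.5
```

```bash
cat > s.py <<'E'
from m import *
import sys
n=sys.argv[1]; cs=[camera("scene"),camera("side")]
print(get_obs()["eef_pos"],get_obs()["eef_rot"])
for t,c in zip(("scene","side"),cs):
    cv2.imwrite(f"pics/{t}{n}.png",cv2.resize(c["pixels"][150:384 if t=="side" else 384,50:350 if t=="scene" else 450][...,::-1],None,fx=2,fy=2,interpolation=cv2.INTER_CUBIC))
    P,C=cloud([c]);near=(P[:,0]>.36)&(P[:,0]<.9)&(abs(P[:,1])<.7)&(P[:,2]<.3)
    P,C=P[near],C[near]
    def show(s,m,mn=8):
        if m.sum()<mn: return
        for q in clusters(P[m],mn=mn): print(t,s,len(q),*rect(q),"z",np.percentile(q[:,2],[2,98]).round(3))
    show("orange",hue(P,C,5,18,170)); show("yellow",hue(P,C,19,35,120)&(P[:,2]<.04)&(P[:,0]<.7))
    show("bluetop",hue(P,C,100,125,100)&(P[:,2]>.06)&(P[:,2]<.068)&(P[:,0]<.69))
E
python3 s.py 1
```

```text
[ 0.53988846 -0.0675465   0.12719973] [-6.62650613e-04  9.97590077e-01  6.93743438e-02 -8.94371119e-04]
scene orange 796 [545.6 -85.2] [111.3  55.4] 19.1 z [0.101 0.165]
scene yellow 40 [ 517.4 -133.8] [15.1 13.8] 36.5 z [0.026 0.034]
scene yellow 31 [ 534.8 -198. ] [21.2 10.9] -37.8 z [0.028 0.035]
scene yellow 48 [ 589.8 -166.2] [23.6 12.6] -71.1 z [0.025 0.034]
scene yellow 16 [ 589.2 -118.8] [15.5  4.8] -34.1 z [0.028 0.035]
scene bluetop 31 [ 476.9 -185.1] [17.3 10.2] 9.8 z [0.06  0.066]
scene bluetop 30 [ 472.9 -146.5] [18.2 11.7] 29.0 z [0.061 0.067]
scene bluetop 53 [ 627.7 -123.8] [20.9 14. ] 15.1 z [0.06  0.067]
scene bluetop 61 [ 633.4 -162.5] [21.6 12.7] 10.4 z [0.06  0.066]
side orange 252 [377.4  10.5] [42.4 34.2] 88.2 z [0.016 0.072]
side orange 805 [539.9 -81.6] [108.4  63. ] 8.9 z [0.105 0.164]
side yellow 40 [ 518.2 -129.2] [31.  15.2] 62.8 z [0.023 0.034]
side yellow 46 [ 536.7 -195.5] [27.4 15.5] 76.4 z [0.024 0.034]
side yellow 41 [ 591.9 -163.3] [25.5 17.3] -83.4 z [0.024 0.034]
side yellow 39 [ 592.2 -110.1] [26.8 16.9] 74.3 z [0.025 0.035]
side bluetop 52 [ 473.9 -183.8] [19.8 15.3] 6.0 z [0.061 0.066]
side bluetop 42 [ 470.4 -144.7] [17.8 14.3] -6.3 z [0.061 0.066]
side bluetop 44 [ 631.9 -162.9] [20.  13.7] 7.2 z [0.06  0.066]
side bluetop 38 [ 626.2 -124.2] [20.6 12.4] 13.1 z [0.061 0.066]
```

View pics/side1.png

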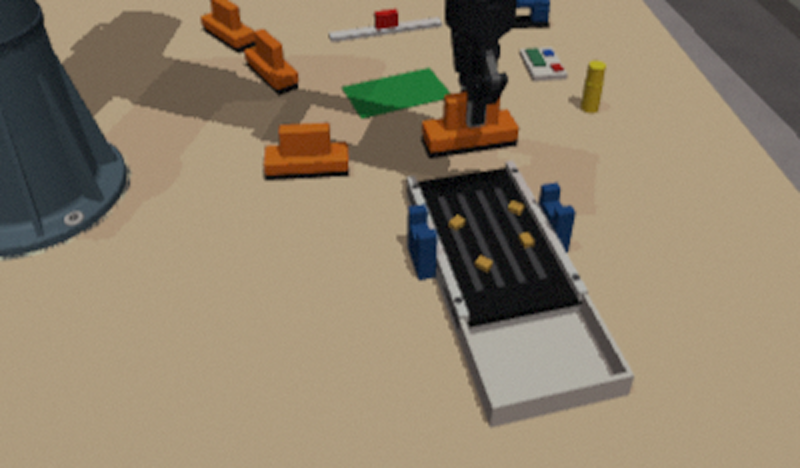

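```bash
python3 - <<'E'
from m import *
for t in ("scene","side"):
    c=camera(t);P,C=cloud([c])
    m=hue(P,C,5,18,170)&(P[:,0]>.45)&(P[:,1]<.0)&(P[:,2]>.09);P=P[m]
    x=np.array([.99,.139]);y=np.array([-.139,.99]);L=(P[:,:2]-[.5525,-.1543])
    a,b=L@x,L@y
    for lo,hi in ((.09,.118),(.118,.125),(.125,.155),(.158,.17)):
        k=(P[:,2]>lo)&(P[:,2]<hi)
        print(t,lo,k.sum(),"jx",np.percentile(a[k],[2,50,98]).round(4),"jy",np.percentile(b[k],[2,50,98]).round(4),"z",np.median(P[k,2]).round(4),"slope z/jx",np.polyfit(a[k],P[k,2],1)[0].round(3),"yaw",np.polyfit(a[k],b[k],1)[0].round(3))
E
```

```text
scene 0.09 239 jx [-0.047   0.0283  0.0525] jy [0.0671 0.069  0.1029] z 0.1102 slope z/jx 0.006 yaw 0.176
scene 0.118 300 jx [-0.0505  0.0256  0.0518] jy [0.0676 0.0766 0.1035] z 0.1224 slope z/jx -0.003 yaw 0.131
scene 0.125 149 jx [-0.03    0.028   0.0309] jy [0.0673 0.0801 0.0936] z 0.1397 slope z/jx 0.071 yaw 0.198
scene 0.158 86 jx [-0.0059  0.0185  0.0303] jy [0.0779 0.087  0.0961] z 0.1631 slope z/jx -0.084 yaw -0.147
side 0.09 212 jx [-0.0562 -0.0071  0.0469] jy [0.0675 0.0697 0.0889] z 0.1114 slope z/jx -0.003 yaw -0.044
side 0.118 333 jx [-0.0555 -0.0128  0.0488] jy [0.0682 0.078  0.1059] z 0.122 slope z/jx 0.001 yaw -0.038
side 0.125 180 jx [-0.0346 -0.0169  0.0276] jy [0.0778 0.0807 0.0872] z 0.1396 slope z/jx -0.011 yaw -0.021
side 0.158 67 jx [-0.0341 -0.0222 -0.0093] jy [0.0791 0.0853 0.0968] z 0.1626 slope z/jx 0.047 yaw 0.144
```

The side view shows the scraper held level just beyond the plate's +y end at about (470,130). The chips are untouched at (458,222), (516,207), (527,239) and (484,263). Next I lower it onto the plate.

Call:
{"api": "carry_out", "payload": {"plan": [[[0.002,0,-0.02,0,0,0,0],[0.002,0,-0.045,0,0,0,0],[0.002,0,-0.06,0,0,0,0],[0.002,0,-0.066,0,0,0,0],[0.002,0,-0.066,0,0,0,0]]]}}

```text
time_s: 5.77
eef_pos: [0.5414, -0.0664, 0.0613]
eef_rot: [-0.001, 0.997, 0.071, -0.001]
wrist_force: [-0.7, 0.0, -1.2]
opening: 0.202
grasp_force: 61.7
```

```bash
python3 -c "
from h import *
o=get_obs();print(o['eef_pos'],o['eef_rot'],o['wrist_force'],o['torque'])"
```

```text
[ 0.54142483 -0.06637667  0.06126506] [-6.24245057e-04  9.97496608e-01  7.06992921e-02 -1.31833002e-03] [-0.68844175  0.01151186 -1.1665212 ] [-0.0342034  -0.00791677  0.03946099]
```

Call:
{"api": "carry_out", "payload": {"plan": [[[0.0007,-0.005,-0.001,0,0,0,0],[0.002,-0.015,-0.001,0,0,0,0],[0.0035,-0.025,-0.001,0,0,0,0],[0.005,-0.035,-0.001,0,0,0,0],[0.0063,-0.045,-0.001,0,0,0,0]]]}}

```text
time_s: 6.18
eef_pos: [0.5495, -0.1146, 0.0619]
eef_rot: [0.0, 0.998, 0.07, 0.001]
wrist_force: [-1.1, 0.6, -1.4]
opening: 0.202
grasp_force: 61.7
```

Call:
{"api": "carry_out", "payload": {"plan": [[[0.0014,-0.01,0,0,0,0,0],[0.0028,-0.02,0,0,0,0,0],[0.0042,-0.03,0,0,0,0,0],[0.0056,-0.04,0,0,0,0,0],[0.007,-0.05,0,0,0,0,0]]]}}

```text
time_s: 6.6
eef_pos: [0.556, -0.1641, 0.0612]
eef_rot: [-0.0, 0.998, 0.07, -0.0]
wrist_force: [-0.8, 0.7, -1.5]
opening: 0.202
grasp_force: 61.7
```

```bash
sed -i 's/P\[:,2\]<.3)/P[:,2]<.09)/' s.py; python3 s.py 2
```

```text
[ 0.55633185 -0.16499369  0.06144474] [4.24732934e-04 9.97613737e-01 6.90400449e-02 3.50382215e-04]
scene orange 276 [379.4  13.1] [46.9 37.7] 87.8 z [0.009 0.072]
scene orange 679 [ 555.3 -155. ] [107.1  96. ] 7.0 z [0.031 0.088]
scene yellow 72 [ 530.1 -195.7] [35.4 15.6] -24.9 z [0.024 0.035]
scene yellow 82 [ 594.2 -182.3] [31.8 16. ] 19.3 z [0.025 0.034]
scene bluetop 13 [ 477.9 -188.9] [15.4  5.1] 22.0 z [0.06  0.066]
scene bluetop 59 [ 627.5 -123. ] [23.6 13.5] 0.6 z [0.06  0.066]
scene bluetop 48 [ 635.  -162.1] [17.9 12.4] 8.3 z [0.061 0.066]
side orange 250 [377.4  10.4] [43.  34.3] 88.7 z [0.015 0.072]
side orange 792 [ 559.6 -166.3] [119.5  40.7] 7.6 z [0.039 0.086]
side orange 8 [ 516.6 -118.9] [19.3  2.7] 5.6 z [0.024 0.026]
side yellow 100 [ 531.  -194.4] [34.  24.4] -22.6 z [0.024 0.034]
side yellow 87 [ 596. -183.] [39.6 17.1] 16.0 z [0.025 0.034]
side bluetop 51 [ 473.7 -185.1] [19.7 14.5] 15.3 z [0.061 0.066]
side bluetop 42 [ 469.4 -145.5] [19.  13.4] 6.8 z [0.061 0.066]
side bluetop 43 [ 632.1 -162.9] [20.2 13.2] -1.5 z [0.061 0.066]
side bluetop 39 [ 627.4 -122.6] [18.6 14.5] 4.3 z [0.06  0.066]
```

Call:
{"api": "carry_out", "payload": {"plan": [[[0.001,-0.009,0,0,0,0,0],[0.002,-0.018,0,0,0,0,0],[0.0035,-0.028,0,0,0,0,0],[0.0048,-0.038,0,0,0,0,0],[0.006,-0.048,0,0,0,0,0]]]}}

```text
time_s: 7.12
eef_pos: [0.5621, -0.2121, 0.0613]
eef_rot: [0.0, 0.998, 0.07, 0.0]
wrist_force: [0.1, -0.0, -2.2]
opening: 0.208
grasp_force: 61.7
```

Call:
{"api": "carry_out", "payload": {"plan": [[[0.0013,-0.01,0,0,0,0,0],[0.0025,-0.019,0,0,0,0,0],[0.0038,-0.028,0,0,0,0,0],[0.0048,-0.036,0,0,0,0,0],[0.005,-0.039,0,0,0,0,0]]]}}

```text
time_s: 7.53
eef_pos: [0.5672, -0.2517, 0.0614]
eef_rot: [0.0, 0.998, 0.069, 0.0]
wrist_force: [-0.1, 0.5, -2.2]
opening: 0.199
grasp_force: 61.6
```

```bash
python3 s.py 3
```

```text
[ 0.56690472 -0.25076734  0.0612506 ] [7.26254101e-05 9.97585935e-01 6.94427634e-02 2.19928899e-05]
scene orange 292 [379.3  13.1] [46.5 38.2] 89.5 z [0.01  0.072]
scene orange 749 [ 568.9 -250.3] [104.3  68.8] 9.2 z [0.031 0.087]
scene yellow 66 [ 544.5 -288.4] [31.7 10.9] 6.0 z [0.008 0.014]
scene yellow 43 [ 603.8 -280.4] [23.2  9.7] 2.6 z [0.01  0.014]
scene bluetop 30 [ 472.1 -145.7] [15.9 10.9] 9.2 z [0.06  0.067]
scene bluetop 55 [ 627.7 -123.1] [20.6 13.4] 12.2 z [0.06  0.066]
scene bluetop 60 [ 633.4 -162.2] [21.3 12.9] 8.9 z [0.061 0.066]
side orange 247 [377.3   7.5] [39.1 34.1] 88.1 z [0.015 0.072]
side orange 925 [ 571.  -251.3] [120.2  41.7] 7.5 z [0.039 0.086]
side orange 9 [ 530.  -209.1] [24.8  2.7] 6.8 z [0.023 0.025]
side yellow 86 [ 542.5 -287.6] [31.6 12.5] 6.7 z [0.008 0.013]
side yellow 75 [ 606.  -278.3] [33.9 11.9] 10.5 z [0.008 0.013]
side bluetop 51 [ 474.2 -184.4] [20.3 13.8] 13.4 z [0.06  0.066]
side bluetop 44 [ 470.3 -144.4] [17.9 14.9] -4.4 z [0.061 0.066]
side bluetop 23 [ 637.5 -161.8] [17.3  9.2] 74.8 z [0.061 0.065]
```

View pics/side3.png

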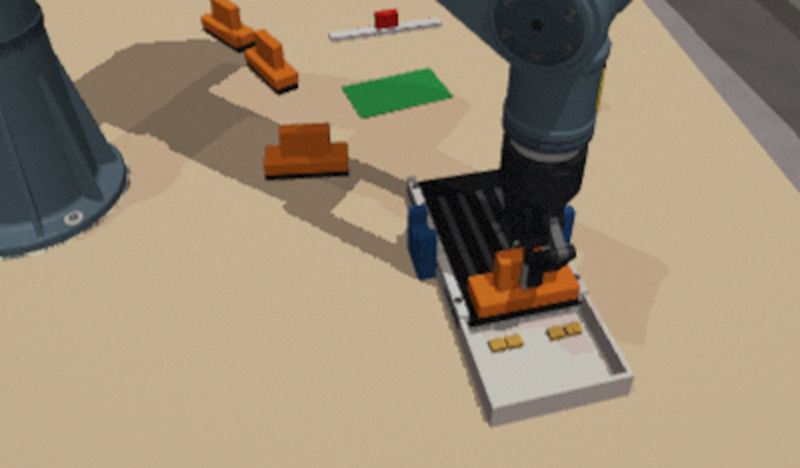

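The side view shows all four offcuts flat in the tray at (498,344), (514,341), (556,332) and (573,328), with the plate clear. The scraper goes back to the mat now.

Call:
{"api": "carry_out", "payload": {"plan": [[[-0.001,0.003,0.015,0,0,0,0],[-0.001,0.006,0.04,0,0,0,0],[-0.004,0.02,0.06,0,0,0,0],[-0.01,0.05,0.07,0,0,0,0],[-0.018,0.085,0.07,0,0,0,0]]]}}

```text
time_s: 8.05
eef_pos: [0.5509, -0.1662, 0.1347]
eef_rot: [0.002, 0.998, 0.069, 0.003]
wrist_force: [0.0, 0.4, -1.3]
opening: 0.205
grasp_force: 61.7
```

Call:
{"api": "carry_out", "payload": {"plan": [[[-0.008,0.037,0,0,0,0.02,0],[-0.016,0.075,0,0,0,0.04,0],[-0.024,0.113,0,0,0,0.06,0],[-0.032,0.15,0,0,0,0.08,0],[-0.04,0.188,0,0,0,0.1,0]]]}}

```text
time_s: 8.47
eef_pos: [0.5079, 0.025, 0.1314]
eef_rot: [-0.0, 0.993, 0.12, 0.0]
wrist_force: [1.2, -0.2, -1.2]
opening: 0.203
grasp_force: 61.7
```

Call:
{"api": "carry_out", "payload": {"plan": [[[-0.008,0.037,0,0,0,0.02,0],[-0.016,0.075,0,0,0,0.02,0],[-0.024,0.11,0,0,0,0.02,0],[-0.031,0.14,0,0,0,0.02,0],[-0.033,0.158,0,0,0,0.02,0]]]}}

```text
time_s: 8.88
eef_pos: [0.4739, 0.1843, 0.1313]
eef_rot: [-0.0, 0.991, 0.131, -0.0]
wrist_force: [0.6, 1.0, -1.6]
opening: 0.202
grasp_force: 61.8
```

```bash
python3 -c "
from h import *
o=get_obs();print(o['eef_pos'],o['eef_rot'],o['wrist_force'],o['q'])"
```

```text
[0.47389971 0.18431286 0.13129633] [-4.83331026e-04  9.91390971e-01  1.30933629e-01 -3.05663598e-04] [ 0.61600309  1.04815915 -1.60467534] [1.36505148e-01 1.50402465e-01 1.86028866e+00 1.07156470e-03
 1.13150805e+00 1.44422409e+00]
```

Call:
{"api": "carry_out", "payload": {"plan": [[[0.002,-0.002,-0.03,0,0,0,0],[0.002,-0.002,-0.06,0,0,0,0],[0.002,-0.002,-0.08,0,0,0,0],[0.002,-0.002,-0.09,0,0,0,0],[0.002,-0.002,-0.092,0,0,0,0]]]}}

```text
time_s: 9.3
eef_pos: [0.4765, 0.1792, 0.0382]
eef_rot: [-0.0, 0.992, 0.13, -0.002]
wrist_force: [0.5, 0.6, -0.0]
opening: 0.206
grasp_force: 62.8
```

Call:
{"api": "carry_out", "payload": {"plan": [[[0,0,0,0,0,0,0],[0,0,0,0,0,0,0.4],[0,0,0,0,0,0,1],[0,0,0,0,0,0,1],[0,0,0,0,0,0,1]]]}}

```text
time_s: 9.72
eef_pos: [0.4785, 0.179, 0.04]
eef_rot: [-0.0, 0.992, 0.129, 0.001]
wrist_force: [0.1, -0.2, -0.4]
opening: 0.759
grasp_force: 0.0
```

Call:
{"api": "carry_out", "payload": {"plan": [[[0,0,0,0,0,0,1],[0,0,0,0,0,0,1],[0,0,0,0,0,0,1],[0,0,0,0,0,0,1],[0,0,0.005,0,0,0,1]]]}}

```text
time_s: 10.13
eef_pos: [0.4771, 0.1789, 0.0436]
eef_rot: [-0.0, 0.992, 0.13, -0.001]
wrist_force: [0.5, -0.1, -0.1]
opening: 1.0
grasp_force: 0.0
```

Call:
{"api": "carry_out", "payload": {"plan": [[[0,0,0.025,0,0,0,1],[0,0,0.06,0,0,0,1],[0,0,0.1,0,0,0,1],[0,0.01,0.13,0,0,0,1],[0,0.035,0.15,0,0,-0.03,1]]]}}

```text
time_s: 10.55
eef_pos: [0.4797, 0.2129, 0.1986]
eef_rot: [0.0, 0.994, 0.113, 0.002]
wrist_force: [1.7, 1.4, 0.1]
opening: 1.001
grasp_force: 0.0
```

Call:
{"api": "carry_out", "payload": {"plan": [[[0,0.035,0.005,0,0,-0.02,1],[0,0.07,0.01,0,0,-0.042,1],[0,0.1,0.01,0,0,-0.042,1],[0,0.12,0.01,0,0,-0.042,1],[0,0.12,0.01,0,0,-0.042,1]]]}}

```text
time_s: 10.97
eef_pos: [0.4773, 0.3375, 0.2049]
eef_rot: [-0.001, 0.995, 0.095, 0.0]
wrist_force: [-0.4, 0.0, -0.5]
opening: 1.001
grasp_force: 0.0
```

```bash
python3 w.py wrist2 | grep -v chip; python3 -c "
from h import *
o=get_obs();print(o['eef_pos'],o['eef_rot'])"
```

```text
[[297.3, 0.0, 255.5], [0.0, 297.3, 192.0], [0.0, 0.0, 1.0]] [[0.191, 0.93, 0.313, 0.559], [-0.982, 0.181, 0.06, 0.353], [-0.001, -0.319, 0.948, 0.348], [0.0, 0.0, 0.0, 1.0]] desk z 0.0003
handletop 347 [286.8 245.1] [61.6 18. ] -59.4 mean [0.294  0.2397 0.0691] z [0.064 0.072]
handletop 222 [354.6  12.1] [43.1 17.4] 0.1 mean [0.3585 0.0135 0.0696] z [0.065 0.072]
handletop 925 [478.4 179.7] [63.6 18.2] 14.3 mean [0.4799 0.1821 0.0726] z [0.064 0.075]
green 3493 [477.4 182.6] [149.   90.2] 17.2 mean [0.4883 0.2038 0.0032] z [0.002 0.005]
red 503 [476.6 374.7] [38.6 15.6] 11.8 mean [0.477  0.3745 0.0401] z [0.037 0.042]
bar 2105 [475.4 374.6] [199.6  20.1] 11.4 mean [0.4851 0.3762 0.0101] z [0.009 0.012]
bar 115 [695.4 265.2] [30.2  7.9] -89.9 mean [0.6952 0.2637 0.0106] z [0.009 0.012]
[0.47735564 0.33558541 0.20443355] [-2.71714339e-05  9.95451646e-01  9.52681456e-02 -3.00125745e-06]
```

View pics/wrist2.png

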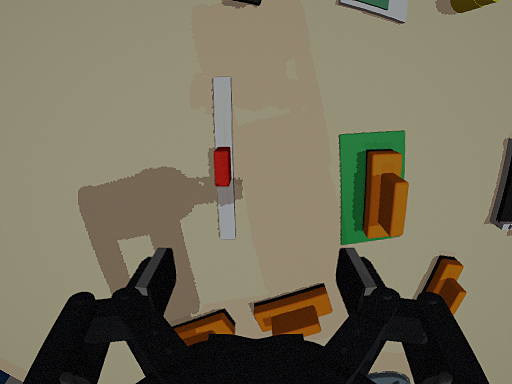

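The wrist view shows the scraper upright in the middle of the mat at (385,190) and the bar with its red grip at (223,166). Next I descend on the bar.

Call:
{"api": "carry_out", "payload": {"plan": [[[-0.001,0.03,-0.02,0,0,0.011,1],[-0.001,0.038,-0.055,0,0,0.011,1],[-0.001,0.038,-0.095,0,0,0.011,1],[-0.001,0.038,-0.13,0,0,0.011,1],[-0.001,0.038,-0.16,0,0,0.011,1]]]}}

```text
time_s: 11.43
eef_pos: [0.4759, 0.3704, 0.0418]
eef_rot: [0.001, 0.995, 0.099, -0.001]
wrist_force: [-0.1, 0.4, 0.6]
opening: 0.998
grasp_force: 0.0
```

Call:
{"api": "carry_out", "payload": {"plan": [[[0,0,-0.02,0,0,0,1],[0,0,-0.03,0,0,0,1],[0,0,-0.03,0,0,0,1],[0,0,-0.03,0,0,0,0],[0,0,-0.03,0,0,0,0]]]}}

```text
time_s: 11.85
eef_pos: [0.4784, 0.3723, 0.0163]
eef_rot: [-0.001, 0.995, 0.099, 0.001]
wrist_force: [-0.3, 0.2, 1.3]
opening: 0.748
grasp_force: 0.0
```

Call:
{"api": "carry_out", "payload": {"plan": [[[0,0,0,0,0,0,0],[0,0,0,0,0,0,0],[0,0,0,0,0,0,0],[0,0,0,0,0,0,0],[0,0,0,0,0,0,0]]]}}

```text
time_s: 12.27
eef_pos: [0.4776, 0.3725, 0.0154]
eef_rot: [-0.0, 0.995, 0.099, 0.001]
wrist_force: [-1.6, 1.0, 5.6]
opening: 0.175
grasp_force: 59.8
```

Call:
{"api": "carry_out", "payload": {"plan": [[[0,0,0,0,0,0,0],[0,0,0,0,0,0,0],[0,0,0,0,0,0,0],[0,0,0,0,0,0,0],[0,0,0,0,0,0,0]]]}}

```text
time_s: 12.68
eef_pos: [0.4776, 0.3725, 0.0154]
eef_rot: [-0.0, 0.995, 0.099, 0.001]
wrist_force: [-0.9, -0.5, 6.3]
opening: 0.176
grasp_force: 59.8
```

Call:
{"api": "carry_out", "payload": {"plan": [[[0,0,0.015,0,0,0,0],[0,0,0.045,0,0,0,0],[0,0,0.08,0,0,0,0],[0,0,0.115,0,0,0,0],[0,-0.01,0.145,0,0,0,0]]]}}

```text
time_s: 13.1
eef_pos: [0.4767, 0.363, 0.1613]
eef_rot: [-0.0, 0.995, 0.1, 0.0]
wrist_force: [-0.5, 0.2, -0.4]
opening: 0.176
grasp_force: 58.8
```

Call:
{"api": "carry_out", "payload": {"plan": [[[0.004,-0.025,0,0,0,-0.01,0],[0.009,-0.06,0,0,0,-0.02,0],[0.014,-0.096,0,0,0,-0.03,0],[0.019,-0.132,0,0,0,-0.04,0],[0.025,-0.168,0,0,0,-0.058,0]]]}}

```text
time_s: 13.52
eef_pos: [0.5011, 0.1926, 0.1589]
eef_rot: [0.0, 0.998, 0.071, -0.0]
wrist_force: [1.3, 0.3, -1.6]
opening: 0.178
grasp_force: 58.8
```

Call:
{"api": "carry_out", "payload": {"plan": [[[0.005,-0.036,0,0,0,0,0],[0.01,-0.072,0,0,0,0,0],[0.015,-0.108,0,0,0,0,0],[0.02,-0.144,0,0,0,0,0],[0.025,-0.18,0,0,0,0,0]]]}}

```text
time_s: 13.93
eef_pos: [0.5264, 0.0123, 0.159]
eef_rot: [-0.0, 0.998, 0.07, -0.0]
wrist_force: [0.4, 1.0, -1.4]
opening: 0.174
grasp_force: 58.8
```

Call:
{"api": "carry_out", "payload": {"plan": [[[0.006,-0.036,0,0,0,0,0],[0.012,-0.072,0,0,0,0,0],[0.018,-0.108,0,0,0,0,0],[0.024,-0.14,0,0,0,0,0],[0.027,-0.168,0,0,0,0,0]]]}}

```text
time_s: 14.35
eef_pos: [0.5538, -0.1563, 0.159]
eef_rot: [0.0, 0.998, 0.07, -0.0]
wrist_force: [0.4, 0.4, -1.4]
opening: 0.172
grasp_force: 58.8
```

Call:
{"api": "carry_out", "payload": {"plan": [[[0,0,-0.01,0,0,0,0],[0,0,-0.025,0,0,0,0],[0,0,-0.04,0,0,0,0],[0,0,-0.05,0,0,0,0],[0,0,-0.05,0,0,0,0]]]}}

```text
time_s: 14.77
eef_pos: [0.5518, -0.1527, 0.1062]
eef_rot: [-0.001, 0.998, 0.07, -0.002]
wrist_force: [-0.2, -0.1, -2.5]
opening: 0.173
grasp_force: 58.9
```

```bash
cat > b.py <<'E'
from m import *
o=get_obs();print(o['eef_pos'],o['eef_rot'],o['wrist_force'])
x=np.array([.9902,.1392]);y=np.array([-.1392,.9902])
for t in ("scene","side","wrist"):
    P,C=cloud([camera(t)],t=="wrist");L=(P[:,:2]-[.5525,-.1543]);a,b,z=L@x,L@y,P[:,2]
    near=(abs(a)<.13)&(abs(b)<.06)
    bl=near&hue(P,C,100,125,100)&(z>.06)&(z<.068)
    q=np.c_[a,b,z]
    if bl.sum()>20: print(t,"bluetops",[(r.mean(0)*1000).round(1).tolist() for r in clusters(q[bl],.004,8)])
    for n,k in (("red",near&(hue(P,C,0,4,150)|hue(P,C,174,180,150))),("bar",near&(C[:,1]<70)&(C[:,2]>90)&(z>.044))):
        if k.sum()<20: continue
        for r in clusters(q[k],.006,20): print(t,n,len(r),*rect(r),"z",(np.percentile(r[:,2],[2,50,98])*1000).round(1))
E
python3 b.py
```

```text
[ 0.55176522 -0.15270237  0.10622716] [-0.0014771   0.99751556  0.0703896  -0.00241528] [-0.18832513 -0.06302207 -2.45971208]
scene bluetops [[-77.4, -20.7, 63.9], [80.1, -19.8, 64.0], [81.7, 19.9, 64.3]]
scene red 127 [4.4 1.6] [29.  16.2] -2.6 z [104.8 124.5 132.6]
scene bar 3522 [-1.2 -2. ] [190.1 115. ] 24.3 z [ 94.1 448.2 509.2]
side bluetops [[-82.5, -19.6, 63.7], [-81.9, 18.1, 63.4], [77.1, -19.5, 63.6], [79.0, 18.1, 63.8]]
side red 102 [-3.6  1.5] [38.6 17.6] 2.5 z [107.3 125.  133.9]
side bar 1887 [-16.6  -0.1] [226.7 119.4] -0.2 z [ 95.5 461.1 534.3]
wrist bluetops [[-86.5, -15.9, 64.0], [-86.6, 16.1, 64.1], [79.4, -19.4, 64.3], [79.3, 19.9, 64.3]]
wrist red 2801 [-0.   0.6] [40.7 16. ] -0.5 z [109.9 133.4 134.9]
wrist bar 835 [-67.2   1.1] [46.3 28.2] 2.4 z [102.6 103.7 104.8]
wrist bar 7274 [31.6  8.1] [122.2 105.3] 27.1 z [102.2 103.7 194.3]
```

Call:
{"api": "carry_out", "payload": {"plan": [[[0,-0.001,-0.01,0,0,0,0],[0,-0.001,-0.022,0,0,0,0],[0,-0.001,-0.034,0,0,0,0],[0,-0.001,-0.041,0,0,0,0],[0,-0.001,-0.043,0,0,0,0]]]}}

```text
time_s: 15.33
eef_pos: [0.5524, -0.1542, 0.0638]
eef_rot: [-0.001, 0.998, 0.07, -0.002]
wrist_force: [-0.3, 0.5, -1.7]
opening: 0.177
grasp_force: 58.9
```

Call:
{"api": "carry_out", "payload": {"plan": [[[0,0,-0.0005,0,0,0,0],[0,0,-0.001,0,0,0,0],[0,0,-0.0015,0,0,0,0],[0,0,-0.002,0,0,0,0],[0,0,-0.002,0,0,0,0]]]}}

```text
time_s: 15.75
eef_pos: [0.5542, -0.1552, 0.0647]
eef_rot: [0.0, 0.998, 0.07, 0.0]
wrist_force: [-0.7, 0.6, -1.8]
opening: 0.177
grasp_force: 58.9
```

```bash
python3 b.py
```

```text
[ 0.55419152 -0.15516551  0.06469818] [2.00867501e-04 9.97523730e-01 7.03295874e-02 3.43202057e-04] [-0.72853923  0.5781582  -1.78755343]
scene bluetops [[-76.5, -20.8, 64.2], [80.6, -20.6, 64.2], [80.2, 19.8, 64.2]]
scene red 119 [ 5.8 -1.3] [28.3 15.5] -0.9 z [62.2 82.6 91.7]
scene bar 3673 [-15.1  -0. ] [229.4 120. ] 0.1 z [ 55.3 413.  500.6]
side bluetops [[-81.6, -20.0, 63.9], [-80.9, 19.7, 63.7], [78.3, -19.7, 63.7], [78.2, 19.5, 63.7]]
side red 98 [-4.7 -5.2] [38.2 24. ] -36.3 z [66.2 83.1 91.2]
side bar 1991 [-15.7  -0. ] [228.4 119.8] -0.0 z [ 54.2 421.8 504.6]
wrist bluetops [[79.4, -19.5, 64.3], [79.3, 19.9, 64.2]]
wrist red 2804 [ 0.3 -1.4] [40.7 16.6] -0.9 z [65.6 89.  90.5]
wrist bar 829 [-58.8  -1.3] [29.8 20.2] 0.9 z [58.2 59.3 60.3]
wrist bar 7224 [31.8  9. ] [121.2 109. ] 25.4 z [ 57.9  59.5 147.8]
```

Call:
{"api": "carry_out", "payload": {"plan": [[[0,0.001,-0.0007,0,0,0,0],[0,0.001,-0.0014,0,0,0,0],[0,0.001,-0.0021,0,0,0,0],[0,0.001,-0.0028,0,0,0,0],[0,0.001,-0.0028,0,0,0,0]]]}}

```text
time_s: 16.32
eef_pos: [0.5539, -0.154, 0.0615]
eef_rot: [-0.0, 0.998, 0.07, -0.0]
wrist_force: [0.6, 0.3, -2.1]
opening: 0.18
grasp_force: 59.1
```

Call:
{"api": "carry_out", "payload": {"plan": [[[0,0,-0.0004,0,0,0,0],[0,0,-0.0008,0,0,0,0],[0,0,-0.001,0,0,0,0],[0,0,-0.001,0,0,0,0],[0,0,-0.001,0,0,0,0]]]}}

```text
time_s: 16.73
eef_pos: [0.5539, -0.154, 0.0614]
eef_rot: [0.0, 0.998, 0.07, -0.0]
wrist_force: [-3.8, 1.2, 7.2]
opening: 0.174
grasp_force: 60.2
```

```bash
python3 b.py | grep -v scene
```

```text
[ 0.55394653 -0.15401097  0.06140436] [ 1.98873121e-05  9.97520295e-01  7.03793955e-02 -3.57348541e-05] [-3.75358755  1.17373421  7.24936572]
side bluetops [[-82.0, -20.0, 63.7], [-80.7, 20.0, 63.7], [77.7, -20.0, 64.0], [77.9, 19.8, 64.1]]
side red 89 [-14.8   0.6] [21.7 13.9] 78.6 z [61.1 81.1 87.8]
side bar 1991 [-15.7   0. ] [228.4 119.8] 0.0 z [ 50.8 418.9 502.6]
wrist bluetops [[79.4, -19.5, 64.3], [79.3, 20.0, 64.2]]
wrist red 2802 [ 0.5 -0.5] [40.7 16. ] 0.9 z [62.3 85.8 87.4]
wrist bar 821 [-58.7  -0.3] [28.4 20.1] 0.4 z [54.9 56.1 57.1]
wrist bar 7256 [33.9  6.7] [121.8 104.3] 24.3 z [ 54.8  56.4 145.7]
```

Call:
{"api": "carry_out", "payload": {"plan": [[[0,0,0,0,0,0,0],[0,0,0,0,0,0,0.3],[0,0,0,0,0,0,1],[0,0,0,0,0,0,1],[0,0,0,0,0,0,1]]]}}

```text
time_s: 17.3
eef_pos: [0.554, -0.154, 0.0604]
eef_rot: [0.0, 0.998, 0.07, 0.0]
wrist_force: [-0.4, -0.1, -0.4]
opening: 0.712
grasp_force: 0.0
```

Call:
{"api": "carry_out", "payload": {"plan": [[[0,0,0,0,0,0,1],[0,0,0,0,0,0,1],[0,0,0,0,0,0,1],[0,0,0.005,0,0,0,1],[0,0,0.02,0,0,0,1]]]}}

```text
time_s: 17.72
eef_pos: [0.5523, -0.1532, 0.0787]
eef_rot: [-0.001, 0.998, 0.07, -0.002]
wrist_force: [-0.2, 0.6, 0.3]
opening: 1.0
grasp_force: 0.0
```

Call:
{"api": "carry_out", "payload": {"plan": [[[0,0,0.03,0,0,0,1],[0,0,0.065,0,0,0,1],[0,0,0.1,0,0,0,1],[0,0,0.13,0,0,0,1],[0,0,0.15,0,0,0,1]]]}}

```text
time_s: 18.13
eef_pos: [0.5551, -0.1545, 0.2349]
eef_rot: [0.001, 0.998, 0.07, 0.002]
wrist_force: [0.2, 0.1, 0.6]
opening: 1.002
grasp_force: 0.0
```

Call:
{"api": "carry_out", "payload": {"plan": [[[0,0,0.02,0,0,0,1],[0,0,0.03,0,0,0,1],[0,0,0.03,0,0,0,1],[0,0,0.03,0,0,0,1],[0,0,0.03,0,0,0,1]]]}}

```text
time_s: 18.55
eef_pos: [0.5532, -0.1536, 0.2588]
eef_rot: [-0.001, 0.998, 0.07, -0.001]
wrist_force: [-0.2, 0.2, 0.2]
opening: 1.002
grasp_force: 0.0
```

```bash
python3 b.py; python3 s.py 5 | grep -E "yellow|orange"; python3 w.py wrist5 | grep -E "handletop|green"
```

```text
[ 0.55316004 -0.15364273  0.25879881] [-6.89104335e-04  9.97524537e-01  7.03071495e-02 -1.10793028e-03] [-0.17666363  0.22485074  0.22756151]
scene bluetops [[-77.0, -20.5, 63.9], [-78.1, 19.1, 64.2], [80.9, -21.1, 64.2], [80.1, 19.8, 64.3]]
scene red 213 [ 1.3 -1.3] [40.  16.1] 4.7 z [60.2 80.1 88.6]
scene bar 973 [ 1.1 -2.2] [195.7  99.6] 14.9 z [ 48.5  58.  469.5]
side bluetops [[-81.6, -20.0, 63.8], [-80.9, 20.0, 63.8], [78.3, -19.7, 63.7], [77.9, 19.8, 64.0]]
side red 231 [-7.8  1.3] [53.2 26.4] -20.7 z [60.5 81.2 87.7]
side bar 706 [-16.5   3.8] [223.5 100.2] -18.3 z [ 49.7  56.5 550.6]
wrist bluetops [[-79.5, -19.6, 64.0], [-79.9, 19.9, 63.9], [79.5, -19.7, 64.4], [80.0, 20.0, 64.2]]
wrist red 538 [ 0.8 -0.2] [38.9 15.3] 0.3 z [65.7 86.  87.5]
wrist bar 2359 [ 0.4 -2.1] [189.2 114.6] -23.3 z [ 54.5  56.2 331.4]
scene orange 291 [379.4  13. ] [48.2 37.8] -89.6 z [0.01  0.072]
scene orange 696 [478.7 176.7] [107.2  38.9] 15.6 z [0.012 0.076]
scene yellow 69 [ 544.8 -288.4] [32.  10.6] 8.3 z [0.007 0.014]
scene yellow 44 [ 603.3 -280.6] [22.6 10.1] 6.7 z [0.009 0.014]
side orange 251 [377.4  10.6] [43.2 34.2] 88.2 z [0.014 0.072]
side orange 603 [475.  177.4] [106.5  45.1] 13.8 z [0.017 0.075]
side yellow 88 [ 542.5 -287.6] [31.7 11.9] 6.3 z [0.007 0.013]
side yellow 83 [ 608.  -278.3] [38.7 12.7] 13.4 z [0.007 0.013]
handletop 177 [286.5 243.7] [62.5 17.1] -60.4 mean [0.2891 0.2403 0.0697] z [0.065 0.072]
handletop 120 [362.3  10. ] [26.5 16.6] 1.1 mean [0.3668 0.0108 0.0699] z [0.065 0.072]
handletop 459 [478.4 177.4] [63.2 19.5] 14.6 mean [0.4798 0.1747 0.0717] z [0.064 0.075]
green 1536 [477.5 181.4] [149.4  90.3] 17.9 mean [0.4887 0.1661 0.0029] z [0.001 0.005]
```

View pics/wrist5.png

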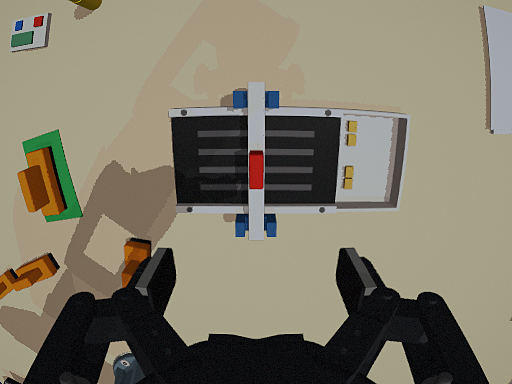

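The wrist view shows the bar flat and centred in both slots, with its grip at (257,170). Four offcuts lie in the tray at (351,126), (351,140), (349,172) and (348,184), and the scraper is on the mat at (42,180).

```bash
python3 -c "
from bench import hand_in
print(hand_in())"
```

```text
the job is handed in; nothing more can be done
None
```

I swept all four offcuts into the tray, stood the scraper back on its mat and laid the bar flat and centred in both slots; the job is handed in at about 19 s, but hand-in gave no verdict.

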